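Sweep loose collars into the catch frame

ROBOT

A 6-joint arm with a two-finger parallel gripper is mounted at the origin on the work surface. World frame = base frame: x ahead of the robot, y to its left, z up, the work surface at z = 0. Lengths are in m, angles in rad, forces in N, time in s.
With the tool pointing down it reaches from about 0.35 to 0.975 m from the base axis. Payload 4.9 kg.
Tool frame: the origin (TCP) lies on the mounting face of the last link; the fingertips stand 173 mm ahead of it and the grasp point (between the pads) lies 155 mm ahead of it; z points along the fingers, y is the direction in which the jaws open and shut (so a half turn about z gives the same grasp; the last joint's range is limited). The gripper opens to 85 mm and grips with 20 to 120 N. Pads are 22 mm wide; open, the fingers measure 114 mm over their backs; the gripper's body (76 mm by 85 mm) begins 54 mm behind the grasp point. The pads swing forward as they close: fully open they stand 13 mm farther back than shut.
Start: joints at [-1.349, 0.053, 1.613, -0, 1.476, -0.119], TCP at [0.209, -0.589, 0.405] pointing down, gripper open.
Joint ranges: [-3.01, 3.01], [-1.01, 2.22], [0.06, 2.58], [-1.02, 4.17], [0.09, 2.62], [-3.14, 3.14]. Speed limits (rad/s): [2.57, 2.57, 3.14, 3.14, 3.14, 3.14].

INTERFACE

Orientations are given as a rotation vector (axis times angle).
In Python, from station import ctrl gives the robot as it stands. The module is installed in compiled form; this text tells all that it offers.
- The arm moves only by the tool jog_arm, never from a script. Its argument "steps" is a list of rows, each a list of 2 entries, a list of its own where there are three numbers: the shift along the tool's x, y, z in cm, then the turn, a rotation vector about the tool's x, y, z in degrees. In form: [[[tx, ty, tz], [rx, ry, rz]], ...]. A call has 1 to 8 rows; each row shifts and turns the pose as measured when the row begins, along the tool's axes as they then stand; what a row does not reach is not made up. A row lasts 1/10 s, in which the tool goes at most 50 mm and 8.59 degrees, less where a joint would pass 70% of its speed; a pose out of reach is approached as far as the arm can. A call is refused whole if a number of a shift passes 5 or a number of a turn 8.59, either way. A call with a gripper value outside its range is refused whole. "fingers" is the gripper command: -1 is shut, 1 is fully open, values between are in proportion, set as the call begins (left out, the last holds). The fingers move at their own pace and stop on an object; "grip_force" is the grip in N (left out, the last holds). Time passes only in rows, so rows that do not move let the fingers close. It gives the time, the measured TCP pose, the force and the opening at its end, in the units of the state.
- ctrl.get_obs(): the state, without advancing time (a new reading comes with each control period).
- ctrl.get_image(name): name is "scene" or "top" or "wrist"; returns the picture (480x640x3 uint8, red, green, blue); there is no depth.
- ctrl.camera_info(name): a dict with "K" (3x3 intrinsics, pixels), "camera_from_world" (4x4, takes a point from world to camera coordinates). Camera axes: x right, y up, looking along -z (the intrinsics and any distortion apply to the point x, -y, -z); pixel columns grow to the right and rows downward; lengths in m; the calibration is good to about 2 mm. A picture is of the moment at which its call begins: read the wrist's pose just before it. camera_info takes no time and is no camera call; for the wrist camera it gives the pose at the moment of the call.
- ctrl.finish_job(): hands the job in, once; it reports no verdict.
The state is a dict: "t": time; "q": joint angles; "dq": joint speeds; "effort": joint torques, N m; "tool_pos": TCP position; "tool_rot": TCP orientation; "contact_force": force on the tool from outside, world axes, zero at the start; "wrist_torque": the same for the moment, N m; "opening": finger opening in m.
Only numpy, scipy, OpenCV 4.12 (cv2) and the standard library are available. Lean on these libraries where they do the work, as an engineer would, in place of code of your own. Each camera call takes 0.05 s, during which the arm holds its last target.

TASK

Clear the bench: with the fingers closed, sweep the three loose round steel collars along the bench top through the open side of the three-sided catch frame, until each lies flat and completely inside it. Only push them: do not lift or tip a collar, and leave the standing bolt and flanged shaft and all other things on the bench where they are.

Things in the scene. Friction and masses are not known exactly. Their poses are not given: they have to be found in the camera images.
- collar1: loose plain steel collar: a round ring, 36 mm outside diameter, 20 mm bore, 18 mm high, about 100 g, lying flat on the bench (axis upright), so it slides when pushed from the side. Origin: centre of its underside; z up
- collar2: loose plain steel collar: a round ring, 36 mm outside diameter, 20 mm bore, 18 mm high, about 100 g, lying flat on the bench (axis upright), so it slides when pushed from the side. Origin: centre of its underside; z up (same as collar1)
- collar3: loose plain steel collar: a round ring, 36 mm outside diameter, 20 mm bore, 18 mm high, about 100 g, lying flat on the bench (axis upright), so it slides when pushed from the side. Origin: centre of its underside; z up (same as collar1)
- frame: dark steel catch frame fixed on the robot's right: three walls 6 mm thick, 30 mm high, no floor or sill (bench inside). Inside 160 mm wide (x -80 to 80 mm), 120 mm deep (y -60, back wall, to +60, the open mouth at the wall ends). A 22 mm wide, 4 mm thick foot lies behind the back wall. Origin: centre of the inside at bench height; +y points out of the mouth, to the robot's left, turned up to 0.25 rad
- hexbolt: loose steel bolt standing upside down on its hexagon head among the collars: head 36 mm across flats (42 mm across corners), 16 mm high, darker shank 20 mm diameter, 45 mm high in all; to be left alone. Origin: centre of its underside
- shaft: loose turned steel shaft standing on end among the collars: round flange foot 40 mm diameter, 10 mm high, then a 24 mm and a 16 mm diameter shank, 55 mm high in all; to be left alone. Origin: centre of its underside
- wrench: loose steel wrench lying on the bench beyond the collars, roughly along the world's y; to be left alone. Origin: about its middle, at bench height
- screwdriver: loose screwdriver lying on the bench on the robot's left; to be left alone. Origin: about its middle, at bench height
- jar: white plastic jar with a steel lid, 64 mm diameter, 60 mm high, standing at the robot's left; to be left alone. Origin: centre of its underside

How it is judged:
By the outcome, as a careful person would: the job done as asked, in the order asked, and still so for the second after the job is handed in, with the robot touching nothing.
It also fails if it takes over 72 s, if anything falls off the work surface, if the arm or the gripper's body presses on something with over 40 N, if the wrist force passes 120 N, or if a joint passes its speed limit or range.

## Working session

There is one attempt and no reset: what is moved stays moved. The work goes in short steps, Python scripts to look and compute and a tool call to move; the robot and the scene stay as the last step left them, time stands still between calls to the robot, and variables do not carry over. Pictures are saved under pics/ and viewed, and the job is handed in when it is done.

Besides the shell and the picture viewer there is one more tool, called after "Call:" as a command line: name --argument value ..., lists and objects as JSON in quotes. jog_arm: Moves the arm, as the interface text tells. Its arguments: {"type":"object","properties":{"steps":{"type":"array","items":{"type":"array"}},"fingers":{"type":"number"},"grip_force":{"type":"number"}},"required":["steps"]}

```bash
mkdir -p pics; python3 - <<'E'
from station import ctrl
import cv2,numpy as np
np.set_printoptions(precision=4,suppress=True)
for n in ["scene","top"]:
    im=ctrl.get_image(n); cv2.imwrite(f"pics/{n}0.png",im[:,:,::-1])
    c=ctrl.camera_info(n); print(n,{k:np.array(v) if k!='x' else v for k,v in c.items()})
print(ctrl.get_obs())
E
```

```text
scene {'K': array([[529.3963,   0.    , 320.2191],
       [  0.    , 529.3963, 241.2373],
       [  0.    ,   0.    ,   1.    ]]), 'camera_from_world': array([[ 0.8247,  0.5654, -0.0134, -0.5142],
       [-0.4035,  0.6047,  0.6867,  0.1651],
       [ 0.3964, -0.5609,  0.7268, -1.1649],
       [ 0.    ,  0.    ,  0.    ,  1.    ]])}
top {'K': array([[613.259 ,   0.    , 317.2381],
       [  0.    , 613.259 , 236.5226],
       [  0.    ,   0.    ,   1.    ]]), 'camera_from_world': array([[-0.0003, -1.    ,  0.0055,  0.0448],
       [ 0.9972,  0.0001,  0.0752, -0.5852],
       [-0.0752,  0.0055,  0.9972, -1.1254],
       [ 0.    ,  0.    ,  0.    ,  1.    ]])}
{'t': 0.1, 'q': array([-1.349 ,  0.0533,  1.6142, -0.    ,  1.476 , -0.119 ]), 'dq': array([-0.0005, -0.0016, -0.0027,  0.0001,  0.0006, -0.0003]), 'effort': array([  0.0004, -39.4899, -37.1365,  -0.    ,   0.0039,  -0.    ]), 'tool_pos': array([ 0.2088, -0.5888,  0.4035]), 'tool_rot': array([-3.0942, -0.5324,  0.0002]), 'contact_force': array([ 0.1826,  0.7971, -0.0068]), 'wrist_torque': array([0.0174, 0.0297, 0.0408]), 'opening': 0.08557364147182735}
```

View pics/top0.png

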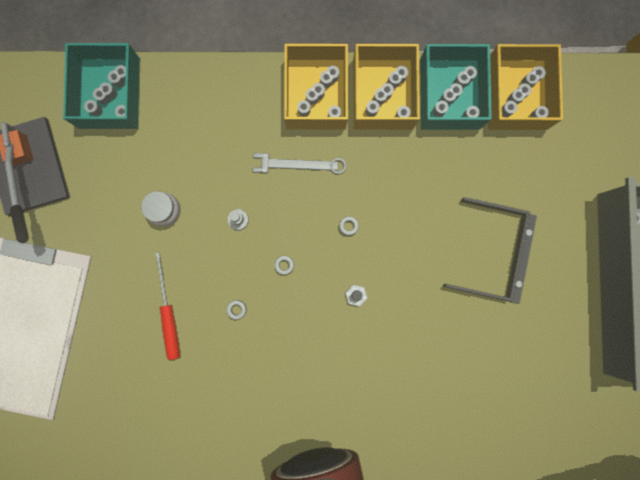

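View pics/scene0.png

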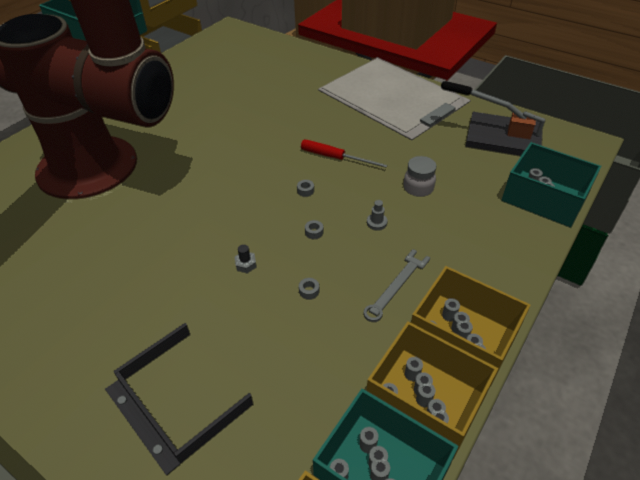

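Top view: the collars are at px (348,226), (284,265) and (236,310), the bolt at (356,296), the shaft at (238,218). The frame mouth is at (462,201)–(445,288). Next I'll zoom in and convert these to world positions.

```bash
cat > h.py <<'E'
from station import ctrl
import cv2,numpy as np
np.set_printoptions(precision=4,suppress=True)
def w(n,px,z):
    c=ctrl.camera_info(n);K=np.array(c["K"]);T=np.array(c["camera_from_world"])
    d=np.linalg.inv(K)@np.array([px[0],px[1],1.]);d=d*[1,-1,-1]
    R=T[:3,:3];o=-R.T@T[:3,3];d=R.T@d
    return (o+d*(z-o[2])/d[2])
def proj(n,P):
    c=ctrl.camera_info(n);K=np.array(c["K"]);T=np.array(c["camera_from_world"])
    p=T[:3,:3]@np.array(P)+T[:3,3];p=K@(p*[1,-1,-1]);return p[:2]/p[2]
def circ(im,n,x,y,r,z,col):
    pts=np.array([proj(n,(x+r*np.cos(a),y+r*np.sin(a),z)) for a in np.linspace(0,6.283,40)])
    return pts
E
python3 - <<'E'
from h import *
im=cv2.imread("pics/top0.png")
big=cv2.resize(im[180:330,210:550],None,fx=2.35,fy=2.35,interpolation=cv2.INTER_CUBIC)
cv2.imwrite("pics/topz.png",big)
for k,p,z in [("c",(348,226),.018),("c",(284,265.5),.018),("c",(236,310),.018),("bolt",(356.5,296),.016),("shaft",(238,219.5),.010),("m1",(462,201),.03),("m2",(445,288),.03),("b1",(534,213),.03),("b2",(517,301),.03),("wr",(338,166),.005)]: print(k,w("top",p,z))
E
```

```text
c [ 0.6053 -0.0131  0.018 ]
c [0.5311 0.1069 0.018 ]
c [0.4485 0.1958 0.018 ]
bolt [ 0.4742 -0.0286  0.016 ]
shaft [0.6184 0.1947 0.01  ]
m1 [ 0.6511 -0.2257  0.03  ]
m2 [ 0.4892 -0.1913  0.03  ]
b1 [ 0.6286 -0.3598  0.03  ]
b2 [ 0.4652 -0.324   0.03  ]
wr [0.7219 0.0048 0.005 ]
```

View pics/topz.png

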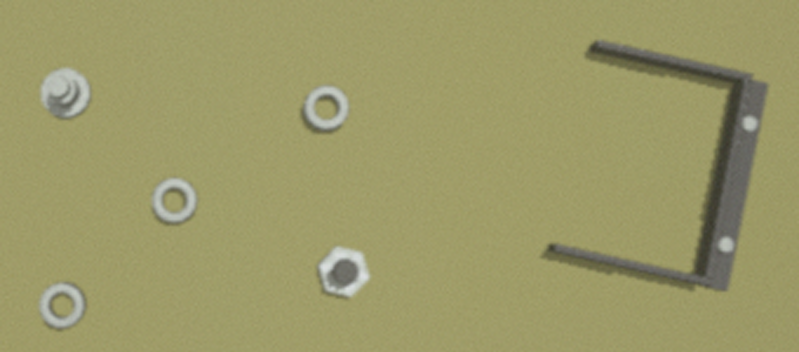

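Call:
jog_arm --steps '[[[0,0,0],[0,0,0]],[[0,0,0],[0,0,0]],[[0,0,0],[0,0,0]],[[0,0,0],[0,0,0]],[[0,0,0],[0,0,0]]]' --fingers -1

```text
t: 0.6
tool_pos: [0.2087, -0.5885, 0.4018]
tool_rot: [-3.091, -0.532, 0.0]
contact_force: [-0.1, -0.2, 0.7]
opening: 0.0123
```

```bash
python3 - <<'E'
from h import *
im=ctrl.get_image("wrist"); cv2.imwrite("pics/w0.png",im[:,:,::-1])
c=ctrl.camera_info("wrist");T=np.array(c["camera_from_world"]);print(-T[:3,:3].T@T[:3,3],T[:3,:3])
im=cv2.imread("pics/top0.png");S=3
im=cv2.resize(im[170:330,210:550],None,fx=S,fy=S,interpolation=cv2.INTER_CUBIC)
def pl(P,col):
    p=np.array([(proj("top",q)-[210,170]+.5)*S for q in P]).round().astype(np.int32); cv2.polylines(im,[p],True,col,1)
a=np.linspace(0,6.28,40)
def circ(x,y,r,z,col): pl([(x+r*np.cos(t),y+r*np.sin(t),z) for t in a],col)
for x,y in [(.6053,-.0131),(.5311,.1069),(.4485,.1958)]: circ(x,y,.018,.018,(0,0,255))
circ(.6184,.1947,.02,.01,(0,0,255)); circ(.4742,-.0286,.021,.016,(0,0,255))
t=-.209;F=np.array([.558,-.266]);ex=np.array([np.cos(t),np.sin(t)]);ey=np.array([-ex[1],ex[0]])
for X0,X1,Y0,Y1 in [(-.08,.08,-.06,.06),(-.086,.086,-.066,.06)]:
    pl([(*(F+x*ex+y*ey),.03) for x,y in [(X0,Y1),(X0,Y0),(X1,Y0),(X1,Y1)]],(0,0,255))
cv2.imwrite("pics/ov.png",im[:, -560:]); cv2.imwrite("pics/ov2.png",im[:, :560])
E
```

```text
[ 0.2832 -0.5622  0.3716] [[ 0.3348 -0.9423 -0.0054]
 [ 0.8967  0.3204 -0.3053]
 [ 0.2894  0.0974  0.9522]]
```

View pics/ov.png

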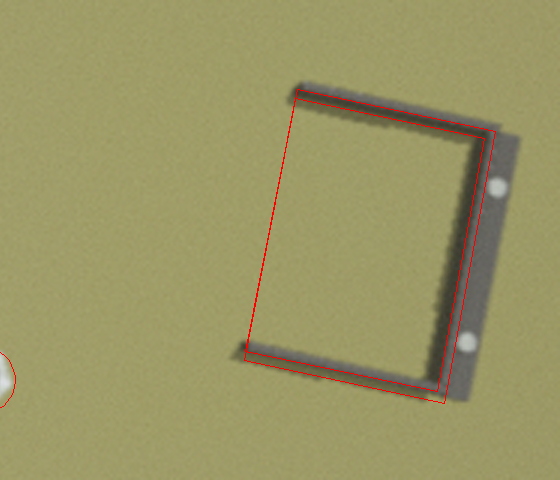

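View pics/ov2.png

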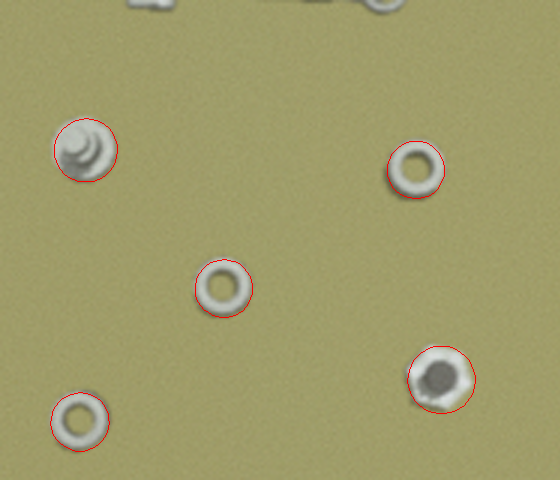

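View pics/w0.png

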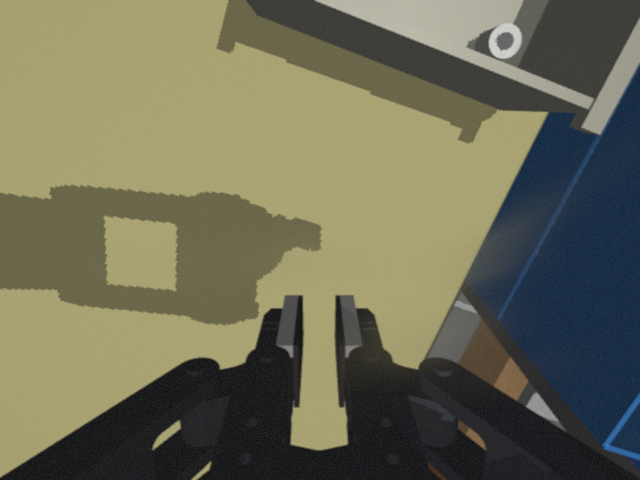

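The overlays fit the collars and posts. The frame should move about 4 mm in +x, to a centre near (0.562,-0.267), angle -0.209. The arm sags slightly on idle rows, so I'll compensate in z. I'm writing a planner helper that prints the rows.

```bash
cat > plan.py <<'E'
from h import *
import sys
from scipy.spatial.transform import Rotation as Ro
def plan(tgt,yaw,n,zc=0.0):
    o=ctrl.get_obs();p=np.array(o["tool_pos"]);R=Ro.from_rotvec(o["tool_rot"])
    # tool x at yaw, z down
    c,s=np.cos(yaw),np.sin(yaw)
    Rt=Ro.from_matrix(np.array([[c,s,0],[s,-c,0],[0,0,-1]]))
    d=(R.inv()*Rt).as_rotvec();rows=[]
    for k in range(n):
        Rk=R*Ro.from_rotvec(d*k/n); sh=Rk.inv().apply((np.array(tgt)-p)/n)*100
        sh[2]-=zc
        rows.append([[round(float(v),2) for v in sh],[round(float(v),2) for v in np.degrees(d/n)]])
    print("t",o["t"],"p",p,"F",np.array(o["contact_force"]).round(1)); print(rows)
if __name__=="__main__":
    a=[float(v) for v in sys.argv[1:]]; plan(a[:3],np.radians(a[3]),int(a[4]),a[5] if len(a)>5 else 0)
E
python3 plan.py .605 .05 .30 90 17
```

```text
t 0.65 p [ 0.2088 -0.5885  0.4018] F [ 0.4 -0.  -0.5]
[[[3.45, -2.76, 0.61], [-0.01, -0.01, -4.15]], [[3.64, -2.5, 0.61], [-0.01, -0.01, -4.15]], [[3.81, -2.23, 0.61], [-0.01, -0.01, -4.15]], [[3.97, -1.95, 0.61], [-0.01, -0.01, -4.15]], [[4.1, -1.66, 0.61], [-0.01, -0.01, -4.15]], [[4.21, -1.36, 0.61], [-0.01, -0.01, -4.15]], [[4.29, -1.05, 0.61], [-0.01, -0.01, -4.15]], [[4.36, -0.74, 0.61], [-0.01, -0.01, -4.15]], [[4.4, -0.42, 0.6], [-0.01, -0.01, -4.15]], [[4.42, -0.1, 0.6], [-0.01, -0.01, -4.15]], [[4.41, 0.22, 0.6], [-0.01, -0.01, -4.15]], [[4.39, 0.54, 0.6], [-0.01, -0.01, -4.15]], [[4.34, 0.85, 0.6], [-0.01, -0.01, -4.15]], [[4.26, 1.16, 0.6], [-0.01, -0.01, -4.15]], [[4.17, 1.47, 0.6], [-0.01, -0.01, -4.15]], [[4.05, 1.77, 0.6], [-0.01, -0.01, -4.15]], [[3.91, 2.05, 0.6], [-0.01, -0.01, -4.15]]]
```

Call:
jog_arm --steps '[[[3.5,-2.8,0.5],[0,0,-4.2]],[[3.6,-2.5,0.5],[0,0,-4.2]],[[3.8,-2.2,0.5],[0,0,-4.2]],[[4.0,-1.9,0.5],[0,0,-4.2]],[[4.1,-1.7,0.5],[0,0,-4.2]],[[4.2,-1.4,0.5],[0,0,-4.2]],[[4.3,-1.0,0.5],[0,0,-4.2]],[[4.4,-0.7,0.5],[0,0,-4.2]]]'

```text
t: 1.45
tool_pos: [0.3961, -0.2799, 0.3631]
tool_rot: [2.799, 1.421, 0.002]
contact_force: [0.7, -0.3, 0.2]
opening: 0.0002
```

```bash
python3 plan.py .605 .05 .26 90 9
```

```text
t 1.45 p [ 0.3961 -0.2799  0.3631] F [ 0.7 -0.3  0.2]
[[[4.33, -0.29, 1.15], [0.02, 0.01, -4.02]], [[4.34, 0.01, 1.15], [0.02, 0.01, -4.02]], [[4.33, 0.32, 1.15], [0.02, 0.01, -4.02]], [[4.29, 0.62, 1.15], [0.02, 0.01, -4.02]], [[4.24, 0.92, 1.15], [0.02, 0.01, -4.02]], [[4.16, 1.21, 1.15], [0.02, 0.01, -4.02]], [[4.07, 1.5, 1.15], [0.02, 0.01, -4.02]], [[3.95, 1.79, 1.15], [0.02, 0.01, -4.02]], [[3.82, 2.06, 1.15], [0.02, 0.01, -4.02]]]
```

Tracking is good.

Call:
jog_arm --steps '[[[4.3,-0.3,0.9],[0,0,-4]],[[4.3,0,1.0],[0,0,-4]],[[4.3,0.3,1.0],[0,0,-4]],[[4.3,0.6,1.1],[0,0,-4]],[[4.2,0.9,1.1],[0,0,-4]],[[4.2,1.2,1.1],[0,0,-4]],[[4.1,1.5,1.1],[0,0,-4]],[[4.0,1.8,1.1],[0,0,-4]]]'

```text
t: 2.25
tool_pos: [0.5842, 0.0293, 0.2809]
tool_rot: [2.263, 2.158, 0.007]
contact_force: [0.3, -0.3, 0.2]
opening: -0.0
```

```bash
python3 plan.py .605 .052 .195 90 5
```

```text
t 2.25 p [0.5842 0.0293 0.2809] F [ 0.3 -0.3  0.2]
[[[0.48, 0.37, 1.72], [0.16, 0.08, -0.54]], [[0.48, 0.38, 1.72], [0.16, 0.08, -0.54]], [[0.47, 0.39, 1.72], [0.16, 0.08, -0.54]], [[0.47, 0.4, 1.72], [0.16, 0.08, -0.54]], [[0.46, 0.41, 1.72], [0.16, 0.08, -0.54]]]
```

Call:
jog_arm --steps '[[[1.2,1.0,1.0],[0.2,0.1,-1]],[[1.1,1.0,1.6],[0.2,0.1,-1]],[[0,0,1.9],[0.2,0.1,-0.7]],[[0,0,1.9],[0,0,0]],[[0,0,1.3],[0,0,0]],[[0,0,0.5],[0,0,0]]]'

```text
t: 2.85
tool_pos: [0.6076, 0.0569, 0.1944]
tool_rot: [2.207, 2.231, 0.002]
contact_force: [-0.8, 0.1, -0.1]
opening: -0.0002
```

```bash
python3 plan.py .605 .032 .180 90 3
```

```text
t 2.85 p [0.6076 0.0569 0.1944] F [-0.8  0.1 -0.1]
[[[-0.83, -0.1, 0.48], [0.06, 0.03, 0.21]], [[-0.83, -0.09, 0.48], [0.06, 0.03, 0.21]], [[-0.83, -0.09, 0.48], [0.06, 0.03, 0.21]]]
```

Call:
jog_arm --steps '[[[-0.5,-0.2,0.5],[0,0,0]],[[-0.5,0,0.5],[0,0,0.5]],[[-0.5,0,0.3],[0,0,0]]]'

```text
t: 3.15
tool_pos: [0.6052, 0.0399, 0.1808]
tool_rot: [2.218, 2.22, 0.001]
contact_force: [0.6, 0.7, 0.8]
opening: 0.0002
```

```bash
python3 plan.py .605 .0 .180 90 4; python3 - <<'E'
from h import *
cv2.imwrite("pics/t1.png",ctrl.get_image("top")[100:400,150:550,::-1].repeat(2,0).repeat(2,1))
E
```

```text
t 3.15 p [0.6052 0.0399 0.1808] F [0.6 0.7 0.8]
[[[-1.0, -0.01, 0.02], [0.04, 0.03, 0.01]], [[-1.0, -0.01, 0.02], [0.04, 0.03, 0.01]], [[-1.0, -0.01, 0.02], [0.04, 0.03, 0.01]], [[-1.0, -0.01, 0.02], [0.04, 0.03, 0.01]]]
```

View pics/t1.png

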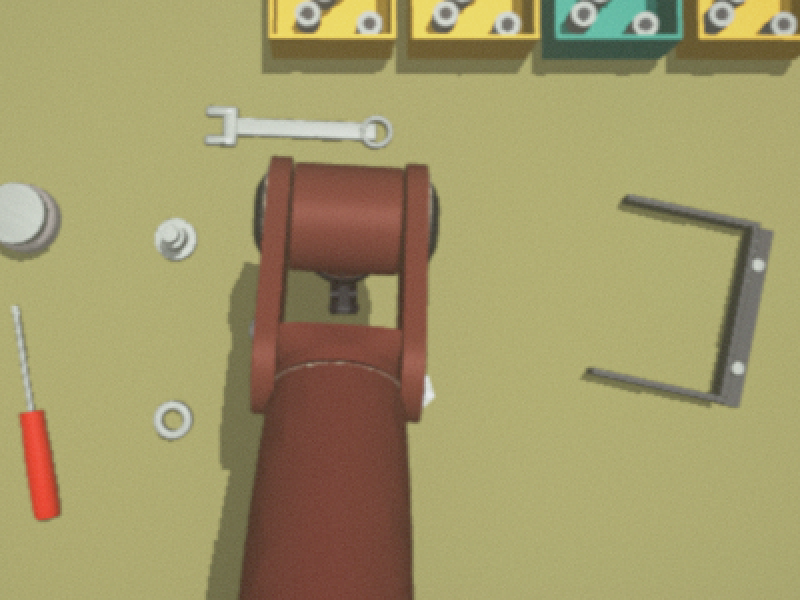

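The arm hides the area from above, which is expected. Pushing collar A now.

Call:
jog_arm --steps '[[[-1,0,0],[0,0,0]],[[-1,0,0],[0,0,0]],[[-1,0,0],[0,0,0]],[[-1,0,0],[0,0,0]],[[-1,0,0],[0,0,0]],[[-1,0,0],[0,0,0]]]'

```text
t: 3.8
tool_pos: [0.606, -0.0261, 0.1828]
tool_rot: [2.217, 2.217, 0.004]
contact_force: [-0.5, 0.8, -0.9]
opening: 0.0002
```

```bash
python3 plan.py .605 -.10 .180 90 8;  python3 - <<'E'
from h import *
for n in ["scene","wrist"]: cv2.imwrite(f"pics/{n}2.png",ctrl.get_image(n)[:,:,::-1])
E
```

```text
t 3.8 p [ 0.606  -0.0261  0.1828] F [-0.5  0.8 -0.9]
[[[-0.92, -0.01, 0.04], [0.05, 0.02, -0.0]], [[-0.92, -0.01, 0.04], [0.05, 0.02, -0.0]], [[-0.92, -0.01, 0.04], [0.05, 0.02, -0.0]], [[-0.92, -0.01, 0.04], [0.05, 0.02, -0.0]], [[-0.92, -0.01, 0.04], [0.05, 0.02, -0.0]], [[-0.92, -0.01, 0.04], [0.05, 0.02, -0.0]], [[-0.92, -0.01, 0.04], [0.05, 0.02, -0.0]], [[-0.92, -0.01, 0.04], [0.05, 0.02, -0.0]]]
```

View pics/scene2.png

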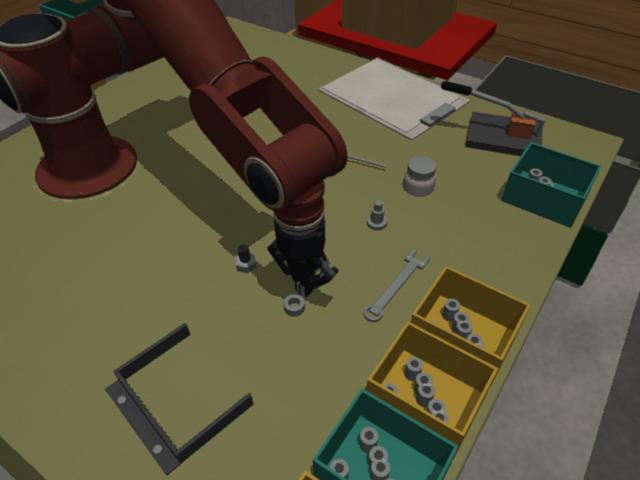

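View pics/wrist2.png

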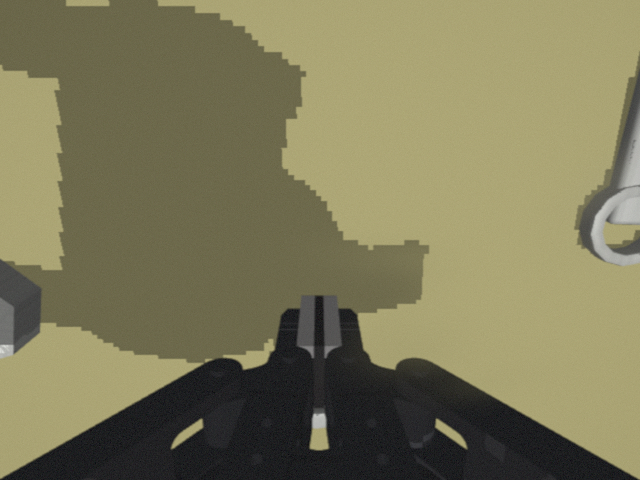

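Scene view: collar A has moved to about px (294,305), directly in front of the fingers. Measuring its centring next.

```bash
cat > sc.py <<'E'
from h import *
import sys
# crop scene around a predicted world point, overlay predicted circle
def sc(x,y,name,S=6):
    im=ctrl.get_image("scene")[:,:,::-1]
    u,v=proj("scene",(x,y,.018)).round().astype(int); u0,v0=max(u-60,0),max(v-45,0)
    im=cv2.resize(np.ascontiguousarray(im[v0:v0+90,u0:u0+120]),None,fx=S,fy=S,interpolation=cv2.INTER_CUBIC)
    a=np.linspace(0,6.28,50)
    for r,c in ((.018,(0,0,255)),(.010,(0,255,0))):
        p=np.array([(proj("scene",(x+r*np.cos(t),y+r*np.sin(t),.018))-[u0,v0]+.5)*S for t in a]).round().astype(np.int32)
        cv2.polylines(im,[p],True,c,1)
    cv2.imwrite(f"pics/{name}.png",im)
if __name__=="__main__": sc(float(sys.argv[1]),float(sys.argv[2]),sys.argv[3])
E
python3 -c "
from h import *
print(w('scene',(294,303),.018), w('scene',(308.5,286),.018))"
python3 sc.py .606 -.055 s3
```

```text
[ 0.6096 -0.0562  0.018 ] [ 0.6088 -0.0135  0.018 ]
```

View pics/s3.png

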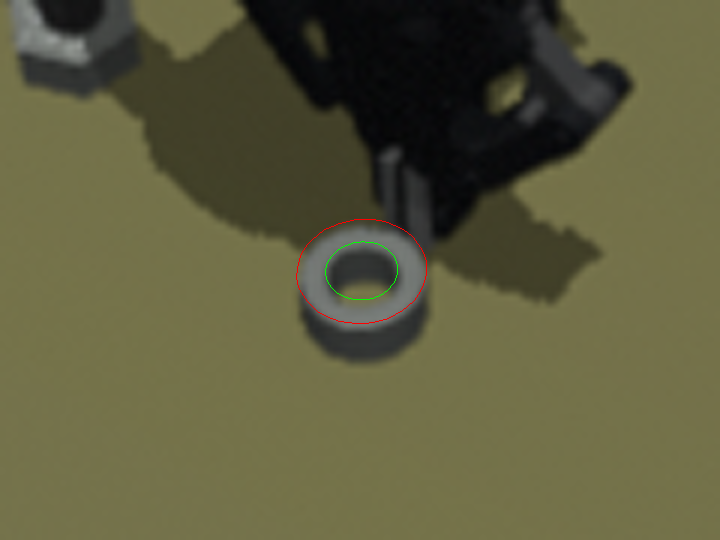

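Collar A is centred on the pusher to within about 2 mm, and the prediction matches. Continuing.

Call:
jog_arm --steps '[[[-1.1,0,0.06],[0,0,0]],[[-1.1,0,0.06],[0,0,0]],[[-1.1,0,0.06],[0,0,0]],[[-1.1,0,0.04],[0,0,0]],[[-1.1,0,0.02],[0,0,0]],[[-1.1,0,0],[0,0,0]],[[-1.1,0,0],[0,0,0]],[[-1.1,0,0],[0,0,0]]]'

```text
t: 4.75
tool_pos: [0.6061, -0.1197, 0.1805]
tool_rot: [2.216, 2.219, 0.006]
contact_force: [-0.2, 0.5, 0.1]
opening: 0.0001
```

```bash
python3 plan.py .607 -.25 .180 90 8;  python3 sc.py .607 -.145 s4
```

```text
t 4.75 p [ 0.6061 -0.1197  0.1805] F [-0.2  0.5  0.1]
[[[-1.63, 0.01, 0.01], [0.05, 0.01, 0.01]], [[-1.63, 0.01, 0.01], [0.05, 0.01, 0.01]], [[-1.63, 0.01, 0.01], [0.05, 0.01, 0.01]], [[-1.63, 0.01, 0.01], [0.05, 0.01, 0.01]], [[-1.63, 0.01, 0.01], [0.05, 0.01, 0.01]], [[-1.63, 0.01, 0.01], [0.05, 0.01, 0.01]], [[-1.63, 0.01, 0.01], [0.05, 0.01, 0.01]], [[-1.63, 0.01, 0.01], [0.05, 0.01, 0.01]]]
```

View pics/s4.png

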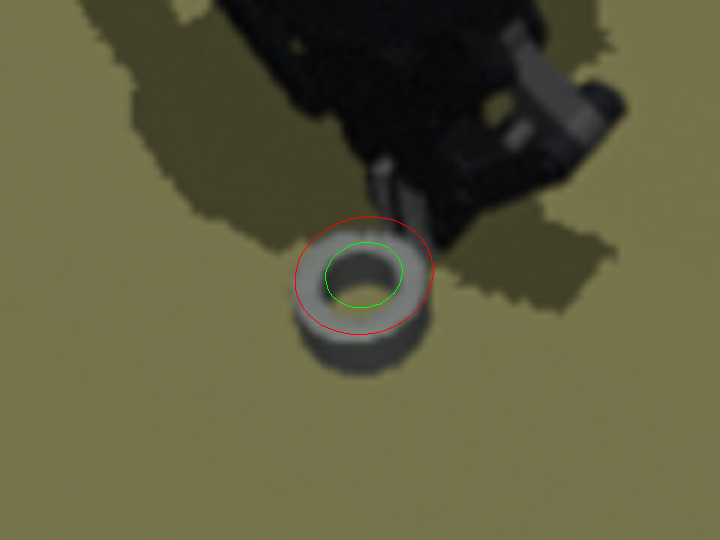

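Still centred, near (.608,-.148). Continuing into the frame.

Call:
jog_arm --steps '[[[-1.1,0,0],[0,0,0]],[[-1.1,0,0],[0,0,0]],[[-1.1,0,0],[0,0,0]],[[-1.1,0,0],[0,0,0]],[[-1.1,0,0],[0,0,0]],[[-1.1,0,0],[0,0,0]],[[-1.1,0,0],[0,0,0]],[[-1.1,0,0],[0,0,0]]]'

```text
t: 5.6
tool_pos: [0.6059, -0.2164, 0.1805]
tool_rot: [2.216, 2.218, 0.004]
contact_force: [-0.6, 1.8, 0.9]
opening: -0.0001
```

```bash
python3 plan.py .607 -.265 .180 90 6;  python3 sc.py .607 -.24 s5
```

```text
t 5.6 p [ 0.6059 -0.2164  0.1805] F [-0.6  1.8  0.9]
[[[-0.81, 0.02, 0.01], [0.06, 0.02, 0.01]], [[-0.81, 0.02, 0.01], [0.06, 0.02, 0.01]], [[-0.81, 0.02, 0.01], [0.06, 0.02, 0.01]], [[-0.81, 0.02, 0.01], [0.06, 0.02, 0.01]], [[-0.81, 0.02, 0.01], [0.06, 0.02, 0.01]], [[-0.81, 0.02, 0.01], [0.06, 0.02, 0.01]]]
```

View pics/s5.png

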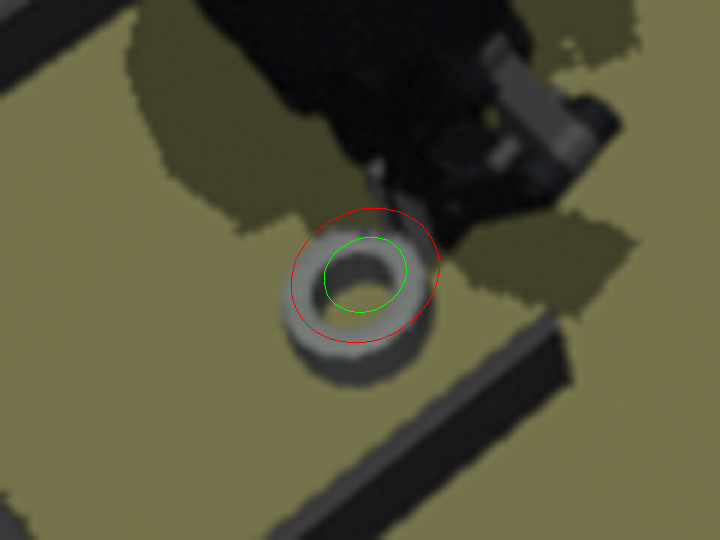

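```bash
python3 - <<'E'
from h import *
from scipy.spatial.transform import Rotation as Ro
o=ctrl.get_obs();p=np.array(o["tool_pos"]);R=Ro.from_rotvec(o["tool_rot"]).as_matrix()
c=ctrl.camera_info("wrist");T=np.array(c["camera_from_world"]);C=-T[:3,:3].T@T[:3,3]
for px in [(320,297),(360,312),(440,365),(455,372)]:
    d=w("wrist",px,0)-C; ct=R.T@(C-p);dt=R.T@d
    for X in (-.012,0,.012): q=ct+dt*(X-ct[0])/dt[0]; print(px,q, "above tip",.173-q[2])
E
```

```text
(320, 297) [-0.012   0.0012  0.2144] above tip -0.04141184143369009
(320, 297) [0.     0.0012 0.1899] above tip -0.016946139107855418
(320, 297) [0.012  0.0011 0.1655] above tip 0.00751956321797928
(360, 312) [-0.012   0.0195  0.199 ] above tip -0.026046698211269204
(360, 312) [0.     0.017  0.1766] above tip -0.0036227220766111567
(360, 312) [0.012  0.0144 0.1542] above tip 0.018801254058046862
(440, 365) [-0.012   0.0448  0.1589] above tip 0.014122598640723655
(440, 365) [0.     0.0389 0.1418] above tip 0.03120886302895373
(440, 365) [0.012  0.033  0.1247] above tip 0.048295127417183836
(455, 372) [-0.012   0.0489  0.1548] above tip 0.018237964954861824
(455, 372) [0.     0.0425 0.1382] above tip 0.03477737787101445
(455, 372) [0.012  0.0361 0.1217] above tip 0.05131679078716708
```

The knuckles sit at about ±36 mm, 50 mm above the tips, so they clear the 30 mm walls. Finishing A.

Call:
jog_arm --steps '[[[-1.0,0,0],[0,0,0]],[[-0.9,0,0],[0,0,0]],[[-0.8,0,0],[0,0,0]],[[-0.7,0,0],[0,0,0]],[[-0.5,0,0],[0,0,0]],[[0.8,0,-0.2],[0,0,0]],[[1.5,0,-2],[0,0,0]],[[1.5,0,-4],[0,0,0]]]'

```text
t: 6.45
tool_pos: [0.6027, -0.2213, 0.2366]
tool_rot: [-2.222, -2.214, 0.004]
contact_force: [0.9, -0.4, 0.5]
opening: 0.0002
```

```bash
python3 sc.py .607 -.285 s6; python3 plan.py .53 .16 .26 95 10
```

```text
t 6.5 p [ 0.6057 -0.2204  0.2461] F [ 4.1 -0.   4.8]
[[[3.8, -0.76, -0.15], [0.04, 0.01, -0.51]], [[3.81, -0.73, -0.15], [0.04, 0.01, -0.51]], [[3.82, -0.69, -0.15], [0.04, 0.01, -0.51]], [[3.82, -0.66, -0.15], [0.04, 0.01, -0.51]], [[3.83, -0.63, -0.15], [0.04, 0.01, -0.51]], [[3.83, -0.59, -0.15], [0.04, 0.01, -0.51]], [[3.84, -0.56, -0.14], [0.04, 0.01, -0.51]], [[3.84, -0.52, -0.14], [0.04, 0.01, -0.51]], [[3.85, -0.49, -0.14], [0.04, 0.01, -0.51]], [[3.85, -0.46, -0.14], [0.04, 0.01, -0.51]]]
```

View pics/s6.png

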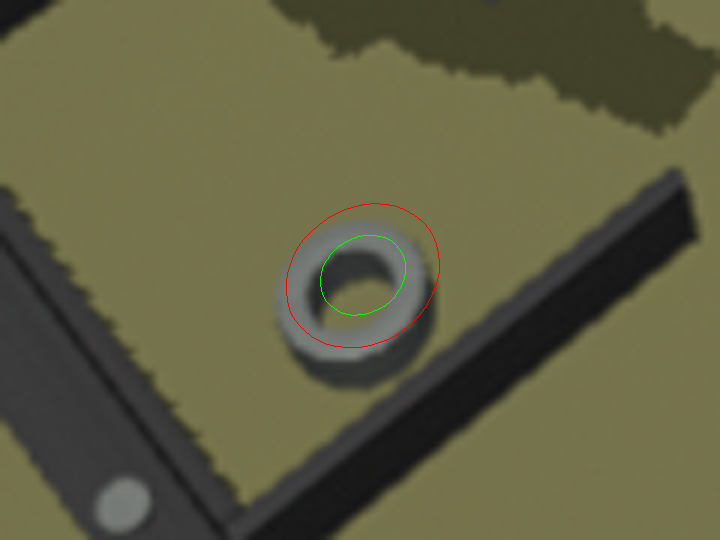

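A is flat and well inside, near (.608,-.292). Now B: yaw 93.5°, starting behind it at (.528,.160).

Call:
jog_arm --steps '[[[3.9,-0.8,-0.3],[0,0,-0.4]],[[3.9,-0.8,-0.3],[0,0,-0.4]],[[3.9,-0.8,-0.1],[0,0,-0.4]],[[3.9,-0.7,0],[0,0,-0.4]],[[3.9,-0.7,0],[0,0,-0.4]],[[3.9,-0.6,0],[0,0,-0.4]],[[3.9,-0.6,0],[0,0,-0.4]],[[3.9,-0.6,0],[0,0,-0.4]]]'

```text
t: 7.3
tool_pos: [0.5412, 0.1018, 0.2592]
tool_rot: [2.144, 2.265, 0.018]
contact_force: [0.5, 0.5, -0.4]
opening: -0.0002
```

```bash
python3 plan.py .528 .16 .20 93.5 6
```

```text
t 7.3 p [0.5412 0.1018 0.2592] F [ 0.5  0.5 -0.4]
[[[0.99, -0.19, 0.97], [0.23, 0.08, -0.06]], [[0.99, -0.19, 0.98], [0.23, 0.08, -0.06]], [[0.99, -0.18, 0.98], [0.23, 0.08, -0.06]], [[0.99, -0.18, 0.98], [0.23, 0.08, -0.06]], [[0.98, -0.17, 0.98], [0.23, 0.08, -0.06]], [[0.98, -0.17, 0.98], [0.23, 0.08, -0.06]]]
```

Call:
jog_arm --steps '[[[2.5,-0.5,0],[0.3,0.1,0]],[[2.4,-0.5,0],[0.3,0.1,0]],[[1.0,-0.1,0.5],[0.3,0.1,-0.2]],[[0,0,2.3],[0.3,0.1,-0.2]],[[0,0,2.2],[0.1,0,0]],[[0,0,1.4],[0,0,0]],[[0,0,0.7],[0,0,0]]]'

```text
t: 8.0
tool_pos: [0.525, 0.1694, 0.1879]
tool_rot: [2.134, 2.298, 0.01]
contact_force: [-0.0, 0.4, -0.4]
opening: -0.0002
```

```bash
python3 plan.py .530 .135 .1795 93.5 3
```

```text
t 8.0 p [0.525  0.1694 0.1879] F [-0.   0.4 -0.4]
[[[-1.16, 0.08, 0.28], [0.17, -0.0, 0.25]], [[-1.15, 0.09, 0.28], [0.17, -0.0, 0.25]], [[-1.15, 0.09, 0.28], [0.17, -0.0, 0.25]]]
```

Call:
jog_arm --steps '[[[-0.8,0.2,0.3],[0.2,0,0.3]],[[-0.8,0.1,0.3],[0.2,0,0.3]],[[-1.0,0,0.2],[0.1,0,0.2]]]'

```text
t: 8.3
tool_pos: [0.5304, 0.142, 0.1793]
tool_rot: [-2.154, -2.287, 0.001]
contact_force: [0.4, 0.1, -0.3]
opening: 0.0002
```

```bash
python3 plan.py .533 .08 .1800 93.5 6; python3 sc.py .532 .107 s7
```

```text
t 8.3 p [0.5304 0.142  0.1793] F [ 0.4  0.1 -0.3]
[[[-1.03, -0.02, -0.01], [-0.01, 0.0, -0.01]], [[-1.03, -0.02, -0.01], [-0.01, 0.0, -0.01]], [[-1.03, -0.02, -0.01], [-0.01, 0.0, -0.01]], [[-1.03, -0.02, -0.01], [-0.01, 0.0, -0.01]], [[-1.03, -0.02, -0.01], [-0.01, 0.0, -0.01]], [[-1.03, -0.02, -0.01], [-0.01, 0.0, -0.01]]]
```

View pics/s7.png

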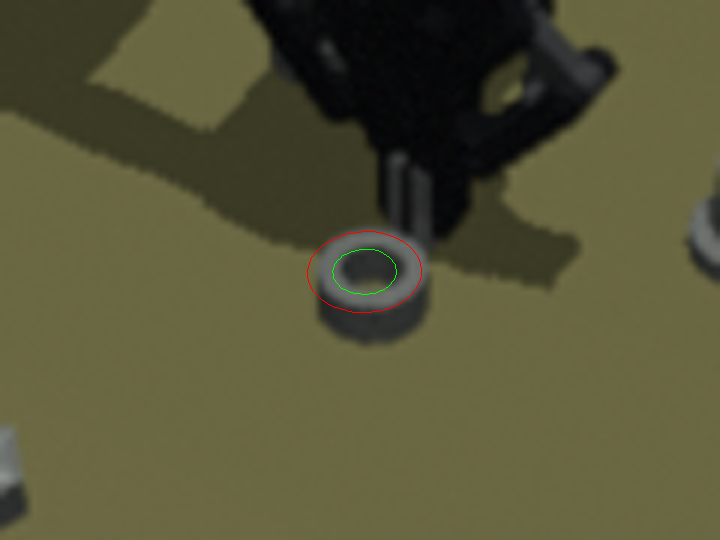

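B is about 2 mm farther in +x than the line I planned, so I'm shifting slightly and pushing.

Call:
jog_arm --steps '[[[-0.4,0.2,0],[0,0,0]],[[-1,0,0],[0,0,0]],[[-1.1,0,0],[0,0,0]],[[-1.1,0,0],[0,0,0]],[[-1.1,0,0],[0,0,0]],[[-1.1,0,0],[0,0,0]],[[-1.1,0,0],[0,0,0]],[[-1.1,0,0],[0,0,0]]]'

```text
t: 9.15
tool_pos: [0.5383, 0.0536, 0.1811]
tool_rot: [2.155, 2.283, 0.002]
contact_force: [-0.3, -0.6, -1.2]
opening: -0.0001
```

```bash
python3 plan.py .550 -.25 .1800 93.5 30; python3 sc.py .536 .025 s8
```

```text
t 9.15 p [0.5383 0.0536 0.1811] F [-0.3 -0.6 -1.2]
[[[-1.01, -0.02, 0.0], [0.0, 0.0, -0.01]], [[-1.01, -0.02, 0.0], [0.0, 0.0, -0.01]], [[-1.01, -0.02, 0.0], [0.0, 0.0, -0.01]], [[-1.01, -0.02, 0.0], [0.0, 0.0, -0.01]], [[-1.01, -0.02, 0.0], [0.0, 0.0, -0.01]], [[-1.01, -0.02, 0.0], [0.0, 0.0, -0.01]], [[-1.01, -0.02, 0.0], [0.0, 0.0, -0.01]], [[-1.01, -0.02, 0.0], [0.0, 0.0, -0.01]], [[-1.01, -0.02, 0.0], [0.0, 0.0, -0.01]], [[-1.01, -0.02, 0.0], [0.0, 0.0, -0.01]], [[-1.01, -0.02, 0.0], [0.0, 0.0, -0.01]], [[-1.01, -0.02, 0.0], [0.0, 0.0, -0.01]], [[-1.01, -0.02, 0.0], [0.0, 0.0, -0.01]], [[-1.01, -0.02, 0.0], [0.0, 0.0, -0.01]], [[-1.01, -0.02, 0.0], [0.0, 0.0, -0.01]], [[-1.01, -0.02, 0.0], [0.0, 0.0, -0.01]], [[-1.01, -0.02, 0.0], [0.0, 0.0, -0.01]], [[-1.01, -0.02, 0.0], [0.0, 0.0, -0.01]], [[-1.01, -0.02, 0.0], [0.0, 0.0, -0.01]], [[-1.01, -0.02, 0.0], [0.0, 0.0, -0.01]], [[-1.01, -0.02, 0.0], [0.0, 0.0, -0.01]], [[-1.01, -0.02, 0.0], [0.0, 0.0, -0.01]], [[-1.01, -0.02, 0.0], [0.0, 0.0, -0.01]], [[-1.01, -0.02, 0.0], [0.0, 0.0, -0.01]], [[-1.01, -0.02, 0.0], [0.0, 0.0, -0.01]], [[-1.01, -0.02, 0.0], [0.0, 0.0, -0.01]], [[-1.01, -0.02, 0.0], [0.0, 0.0, -0.01]], [[-1.01, -0.02, 0.0], [0.0, 0.0, -0.01]], [[-1.01, -0.02, 0.0], [0.0, 0.0, -0.01]], [[-1.01, -0.02, 0.0], [0.0, 0.0, -0.01]]]
```

View pics/s8.png

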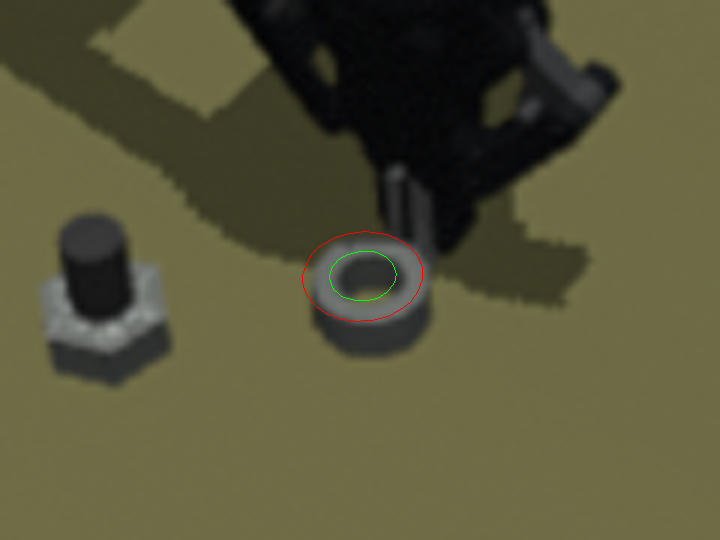

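B is centred and clear of the bolt. Continuing straight.

Call:
jog_arm --steps '[[[-1.2,0,0],[0,0,0]],[[-1.2,0,0],[0,0,0]],[[-1.2,0,0],[0,0,0]],[[-1.2,0,0],[0,0,0]],[[-1.2,0,0],[0,0,0]],[[-1.2,0,0],[0,0,0]],[[-1.2,0,0],[0,0,0]],[[-1.2,0,0],[0,0,0]]]'

```text
t: 10.0
tool_pos: [0.5442, -0.0513, 0.1812]
tool_rot: [2.155, 2.282, 0.001]
contact_force: [-0.8, 0.1, -0.6]
opening: 0.0
```

Call:
jog_arm --steps '[[[-1.2,0,0],[0,0,0]],[[-1.2,0,0],[0,0,0]],[[-1.2,0,0],[0,0,0]],[[-1.2,0,0],[0,0,0]],[[-1.2,0,0],[0,0,0]],[[-1.2,0,0],[0,0,0]]]'

```text
t: 10.6
tool_pos: [0.5485, -0.1298, 0.1812]
tool_rot: [2.155, 2.282, 0.0]
contact_force: [0.4, 0.4, -0.5]
opening: -0.0002
```

```bash
python3 plan.py .550 -.25 .1800 93.5 1; python3 sc.py .553 -.155 s9
```

```text
t 10.6 p [ 0.5485 -0.1298  0.1812] F [ 0.4  0.4 -0.5]
[[[-12.01, -0.53, 0.14], [0.1, 0.09, -0.22]]]
```

View pics/s9.png

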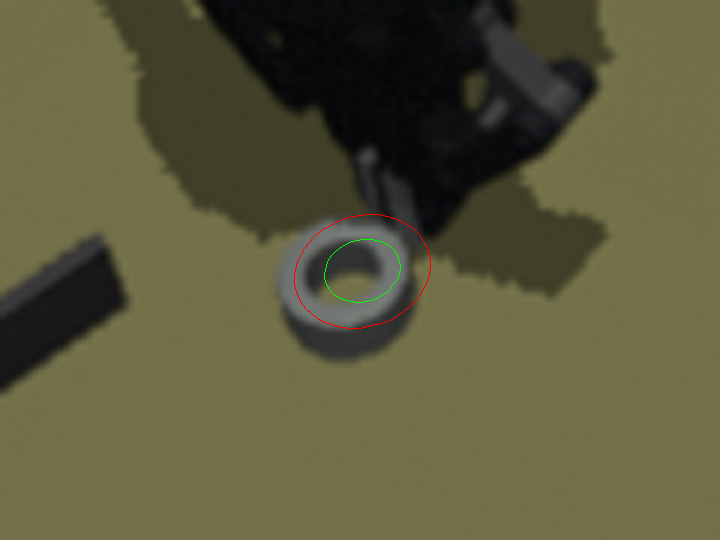

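B is at about (.550,-.158), still centred. Continuing in.

Call:
jog_arm --steps '[[[-1.2,0,0],[0,0,0]],[[-1.2,0,0],[0,0,0]],[[-1.2,0,0],[0,0,0]],[[-1.2,0,0],[0,0,0]],[[-1.2,0,0],[0,0,0]],[[-1.2,0,0],[0,0,0]],[[-1.2,0,0],[0,0,0]]]'

```text
t: 11.35
tool_pos: [0.5537, -0.2217, 0.1816]
tool_rot: [2.155, 2.282, -0.0]
contact_force: [-0.2, 0.4, 0.3]
opening: 0.0003
```

```bash
python3 plan.py .550 -.25 .1800 93.5 1; python3 sc.py .556 -.25 s10
```

```text
t 11.35 p [ 0.5537 -0.2217  0.1816] F [-0.2  0.4  0.3]
[[[-2.81, -0.53, 0.16], [0.12, 0.14, -0.22]]]
```

View pics/s10.png

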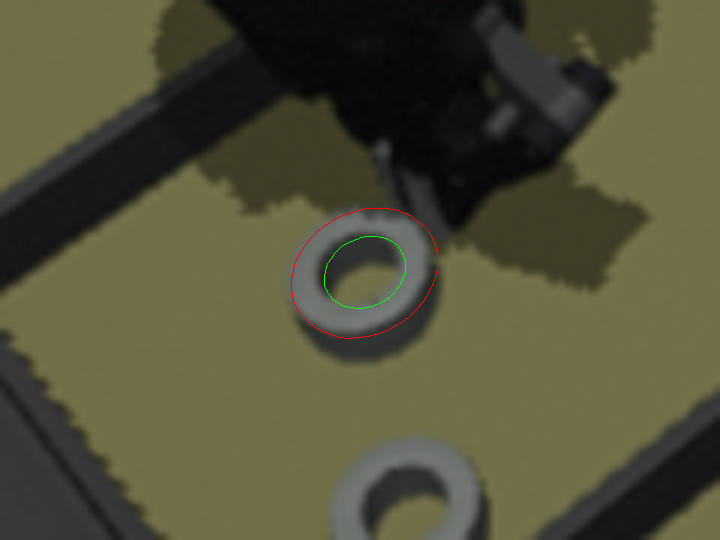

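Call:
jog_arm --steps '[[[-1.1,0,0],[0,0,0]],[[-1.0,0,0],[0,0,0]],[[-0.8,0,0],[0,0,0]],[[-0.6,0,0],[0,0,0]],[[-0.3,0,0],[0,0,0]],[[0.8,0,-0.2],[0,0,0]],[[1.5,0,-2],[0,0,0]],[[1.5,0,-4],[0,0,0]]]'

```text
t: 12.2
tool_pos: [0.5513, -0.2253, 0.2385]
tool_rot: [-2.156, -2.274, 0.006]
contact_force: [0.5, 0.8, -0.6]
opening: 0.0002
```

```bash
python3 sc.py .557 -.28 s11; python3 plan.py .42 .25 .26 116 12
```

```text
t 12.25 p [ 0.5541 -0.2247  0.2476] F [4.1 0.4 3.8]
[[[4.01, -0.9, -0.12], [0.01, 0.02, -1.9]], [[4.04, -0.76, -0.12], [0.01, 0.02, -1.9]], [[4.06, -0.63, -0.11], [0.01, 0.02, -1.9]], [[4.08, -0.49, -0.11], [0.01, 0.02, -1.9]], [[4.09, -0.36, -0.11], [0.01, 0.02, -1.9]], [[4.1, -0.22, -0.11], [0.01, 0.02, -1.9]], [[4.11, -0.09, -0.11], [0.01, 0.02, -1.9]], [[4.11, 0.05, -0.11], [0.01, 0.02, -1.9]], [[4.11, 0.19, -0.11], [0.01, 0.02, -1.9]], [[4.1, 0.32, -0.11], [0.01, 0.02, -1.9]], [[4.08, 0.46, -0.11], [0.01, 0.02, -1.9]], [[4.07, 0.59, -0.1], [0.01, 0.02, -1.9]]]
```

View pics/s11.png

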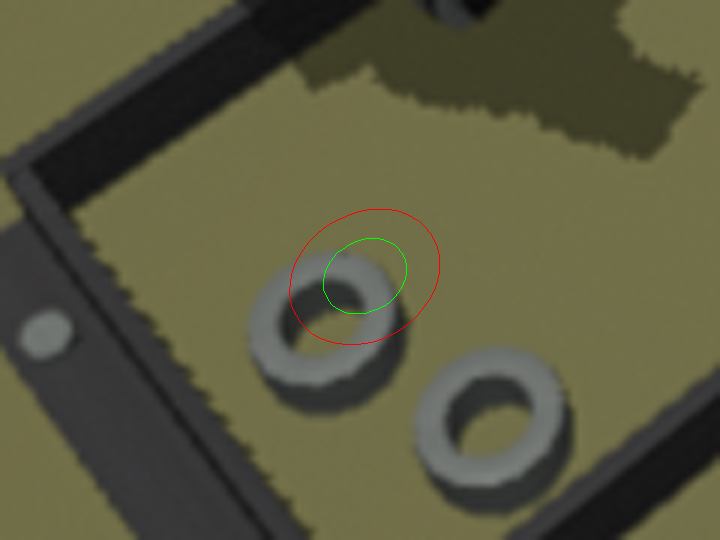

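B is inside beside A, with clear room on the left for C. C needs a dogleg around the bolt. Leg 1 runs from (.450,.196) to (.550,.02), with yaw about 120°.

Call:
jog_arm --steps '[[[4.0,-0.9,-0.3],[0,0,-2]],[[4.0,-0.8,-0.3],[0,0,-2]],[[4.1,-0.6,-0.1],[0,0,-2]],[[4.1,-0.5,0],[0,0,-2]],[[4.1,-0.4,0],[0,0,-2]],[[4.1,-0.2,0],[0,0,-2]],[[4.1,-0.1,0],[0,0,-2]],[[4.1,0,0],[0,0,-2]]]'

```text
t: 13.05
tool_pos: [0.4582, 0.1018, 0.2596]
tool_rot: [1.795, 2.55, 0.01]
contact_force: [0.8, 0.4, 0.4]
opening: 0.0004
```

```bash
python3 plan.py .423 .244 .255 119.6 6
```

```text
t 13.05 p [0.4582 0.1018 0.2596] F [0.8 0.4 0.4]
[[[2.43, 0.25, 0.04], [0.16, 0.16, -1.65]], [[2.42, 0.32, 0.05], [0.16, 0.16, -1.65]], [[2.41, 0.39, 0.06], [0.16, 0.16, -1.65]], [[2.4, 0.45, 0.06], [0.16, 0.16, -1.65]], [[2.38, 0.52, 0.07], [0.16, 0.16, -1.65]], [[2.37, 0.59, 0.07], [0.16, 0.16, -1.65]]]
```

Call:
jog_arm --steps '[[[3.6,0.4,0],[0.2,0.2,-2.4]],[[3.6,0.6,0],[0.2,0.2,-2.4]],[[3.6,0.7,0],[0.2,0.2,-2.4]],[[3.4,0.9,0],[0.2,0.2,-2.4]],[[0,0,1.5],[0,0,0]],[[0,0,2.0],[0,0,0]],[[0,0,1.7],[0,0,0]]]'

```text
t: 13.75
tool_pos: [0.4193, 0.2573, 0.2108]
tool_rot: [1.55, 2.718, 0.021]
contact_force: [-0.2, 0.0, 1.3]
opening: 0.0001
```

```bash
python3 plan.py .427 .238 .1795 119.6 3;python3 sc.py .450 .196 s12
```

```text
t 13.75 p [0.4193 0.2573 0.2108] F [-0.2  0.   1.3]
[[[-0.68, -0.12, 1.04], [0.35, 0.07, 0.34]], [[-0.68, -0.11, 1.04], [0.35, 0.07, 0.34]], [[-0.68, -0.1, 1.04], [0.35, 0.07, 0.34]]]
```

View pics/s12.png

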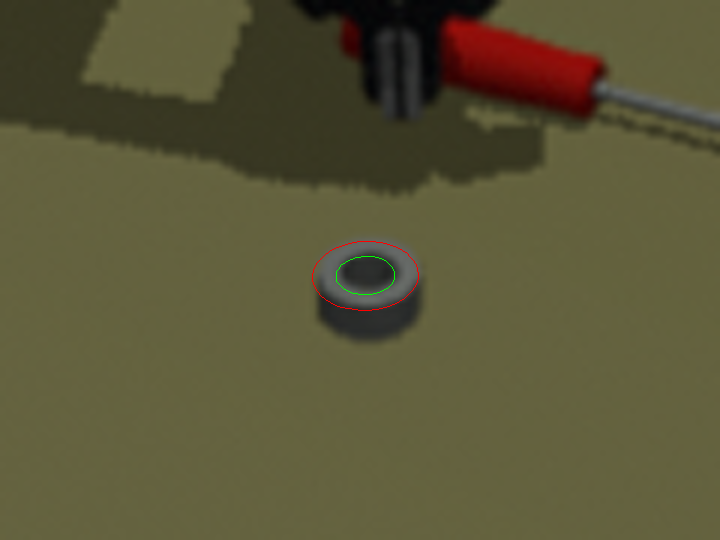

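The C fix is confirmed at (.450,.196). The screwdriver lies behind the fingers and clear of them.

Call:
jog_arm --steps '[[[-0.9,-0.2,0.7],[0.3,0.1,0.4]],[[-0.6,-0.1,1.0],[0.3,0.1,0.4]],[[0,0,0.8],[0.2,0,0.2]],[[0,0,0.5],[0.1,0,0]]]'

```text
t: 14.2
tool_pos: [0.4236, 0.2413, 0.1774]
tool_rot: [-1.581, -2.714, 0.002]
contact_force: [1.2, -0.6, 1.0]
opening: -0.0001
```

```bash
python3 plan.py .434 .224 .1800 119.6 2;python3 sc.py .450 .196 s13
```

```text
t 14.2 p [0.4236 0.2413 0.1774] F [ 1.2 -0.6  1. ]
[[[-1.01, 0.02, -0.13], [-0.04, -0.0, -0.03]], [[-1.01, 0.02, -0.13], [-0.04, -0.0, -0.03]]]
```

View pics/s13.png

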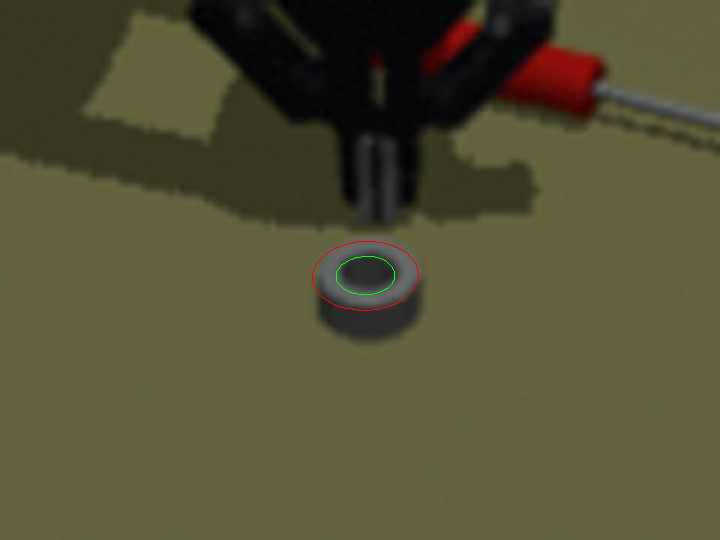

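Call:
jog_arm --steps '[[[-1,0,-0.1],[0,0,0]],[[-1,0,-0.1],[0,0,0]],[[-1.1,0,-0.05],[0,0,0]],[[-1.1,0,0],[0,0,0]],[[-1.1,0,0],[0,0,0]],[[-1.1,0,0],[0,0,0]],[[-1.1,0,0],[0,0,0]]]'

```text
t: 14.95
tool_pos: [0.4641, 0.1708, 0.1809]
tool_rot: [1.581, 2.714, 0.0]
contact_force: [0.2, 0.5, -0.3]
opening: -0.0002
```

```bash
python3 plan.py .536 .045 .1800 119.6 1;python3 sc.py .475 .15 s14
```

```text
t 14.95 p [0.4641 0.1708 0.1809] F [ 0.2  0.5 -0.3]
[[[-14.49, 0.05, 0.1], [0.02, 0.02, -0.04]]]
```

View pics/s14.png

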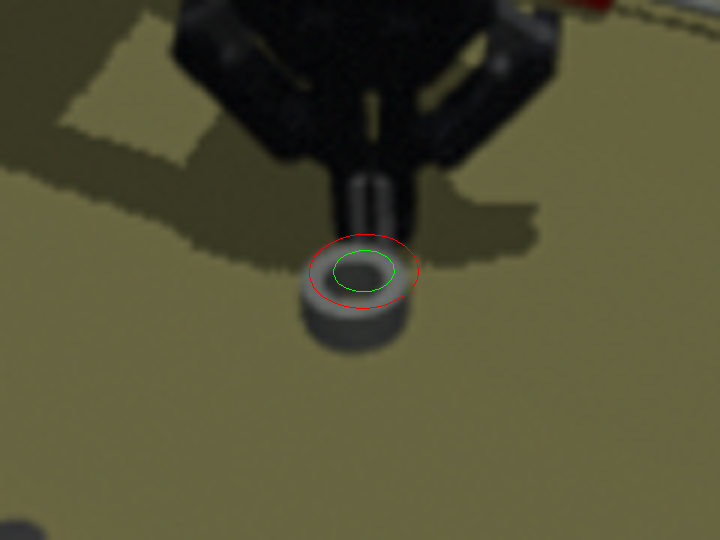

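```bash
python3 - <<'E'
from h import *
u,v=proj("scene",(.475,.15,.018)).round()
def cr(P): return (proj("scene",P)-[u-60,v-45]+.5)*6
print(cr((.4784,.1456,.018)),cr((.475,.15,.018)))
for q in [(354,279),(355,281)]:
    print(w("scene",np.array(q)/6-.5+[u-60,v-45],.018))
E
```

```text
[364.0672 281.9261] [363.5254 270.5029]
[0.4748 0.1449 0.018 ]
[0.4757 0.1443 0.018 ]
```

C sits 3.5 mm to the pusher's -y side. I'll back off, re-centre and continue.

Call:
jog_arm --steps '[[[0.6,0,0],[0,0,0]],[[0,-0.4,0],[0,0,0]],[[-0.7,0,0],[0,0,0]],[[-1.1,0,0],[0,0,0]],[[-1.1,0,0],[0,0,0]],[[-1.1,0,0],[0,0,0]],[[-1.1,0,0],[0,0,0]],[[-1.1,0,0],[0,0,0]]]'

```text
t: 15.8
tool_pos: [0.4902, 0.1157, 0.181]
tool_rot: [1.58, 2.715, -0.001]
contact_force: [-0.7, 0.9, 0.1]
opening: 0.0001
```

```bash
python3 plan.py .536 .045 .1800 119.6 1;python3 sc.py .50 .10 s15; python3 -c "
from h import *
print(proj('scene',(.50,.10,.018)).round())"
```

```text
t 15.8 p [0.4902 0.1157 0.181 ] F [-0.7  0.9  0.1]
[[[-8.41, 0.49, 0.11], [0.0, 0.05, 0.01]]]
[296. 222.]
```

View pics/s15.png

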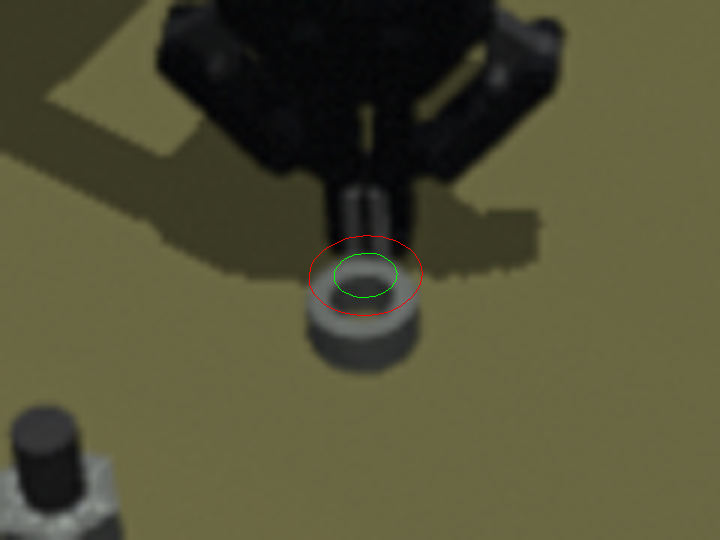

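Centred now at about (.504,.091). Seven more rows on leg 1, then back off.

Call:
jog_arm --steps '[[[-1.1,0,0],[0,0,0]],[[-1.1,0,0],[0,0,0]],[[-1.1,0,0],[0,0,0]],[[-1.1,0,0],[0,0,0]],[[-1.1,0,0],[0,0,0]],[[-1.1,0,0],[0,0,0]],[[-1.1,0,0],[0,0,0]],[[2.5,0,-0.1],[0,0,0]]]'

```text
t: 16.65
tool_pos: [0.5218, 0.061, 0.183]
tool_rot: [1.584, 2.707, -0.001]
contact_force: [0.2, 1.7, -0.1]
opening: 0.0002
```

```bash
python3 sc.py .542 .024 s16; python3 -c "
from h import *
print(proj('scene',(.542,.024,.018)).round(),ctrl.get_obs()['tool_pos'])"
```

```text
[290. 256.] [0.5192 0.0643 0.1821]
```

View pics/s16.png

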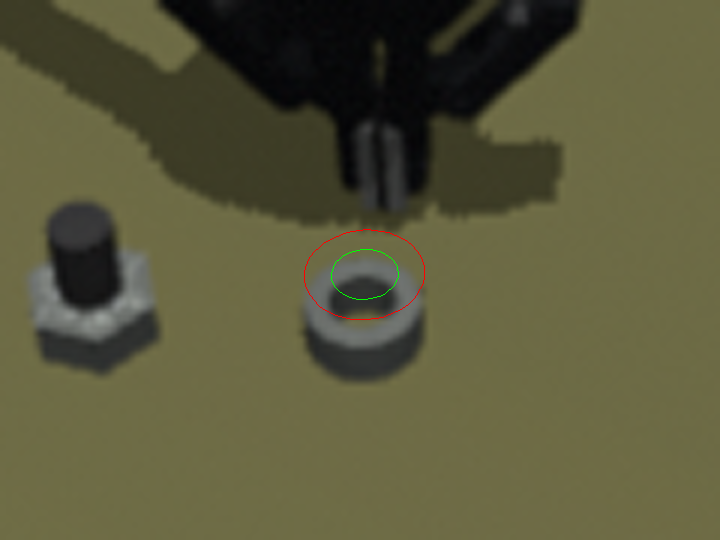

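```bash
python3 -c "
from h import *
print(w('scene',np.array((362,295))/6-.5+[230,211],.018))"; python3 plan.py .552 .065 .182 83.5 5
```

```text
[0.5465 0.0168 0.018 ]
t 16.7 p [0.5192 0.0643 0.1821] F [-0.2  3.1 -1.2]
[[[-0.31, 0.58, 0.0], [-0.0, 0.0, 7.2]], [[-0.24, 0.61, 0.0], [-0.0, 0.0, 7.2]], [[-0.16, 0.64, 0.0], [-0.0, 0.0, 7.2]], [[-0.08, 0.65, 0.0], [-0.0, 0.0, 7.2]], [[0.01, 0.66, 0.0], [-0.0, 0.0, 7.2]]]
```

C is at (.5465,.017). Leg 2 aims for (.523,-.258), at yaw 85.3°.

Call:
jog_arm --steps '[[[-0.3,0.6,0],[0,0,7]],[[-0.2,0.6,0],[0,0,7]],[[-0.1,0.6,0],[0,0,7]],[[0,0.6,0],[0,0,7]],[[0,0.6,0],[0,0,7]],[[0,0,0],[0,0,0]]]'

```text
t: 17.3
tool_pos: [0.5524, 0.0645, 0.1817]
tool_rot: [2.345, 2.087, -0.002]
contact_force: [-1.0, -0.2, 0.3]
opening: 0.0001
```

```bash
python3 plan.py .550 .060 .18 85.3 1
```

```text
t 17.3 p [0.5524 0.0645 0.1817] F [-1.  -0.2  0.3]
[[[-0.47, -0.18, 0.17], [0.06, 0.15, -1.96]]]
```

Call:
jog_arm --steps '[[[-0.5,-0.2,0.1],[0,0,-2]],[[-0.7,0,0.1],[0,0,0]],[[-0.9,0,0],[0,0,0]],[[-1.1,0,0],[0,0,0]],[[-1.1,0,0],[0,0,0]],[[-1.1,0,0],[0,0,0]]]'

```text
t: 17.9
tool_pos: [0.5458, 0.007, 0.1795]
tool_rot: [2.297, 2.139, -0.002]
contact_force: [0.2, 0.7, -0.6]
opening: 0.0004
```

```bash
python3 plan.py .525 -.23 .18 85.3 1; python3 sc.py .545 -.01 s17; python3 -c "
from h import *
print(proj('scene',(.545,-.01,.018)).round())"
```

```text
t 17.9 p [0.5458 0.007  0.1795] F [ 0.2  0.7 -0.6]
[[[-23.79, -0.39, 0.02], [0.04, 0.16, 0.62]]]
[280. 269.]
```

View pics/s17.png

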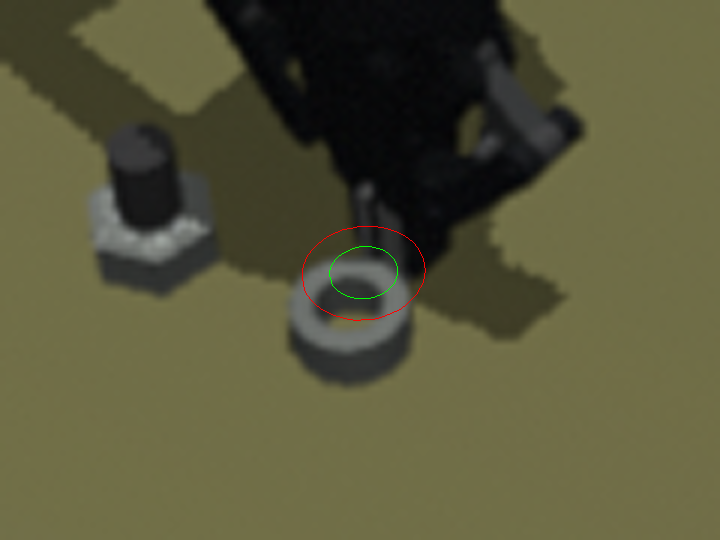

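```bash
python3 -c "
from h import *
print(w('scene',np.array((350,303))/6-.5+[220,224],.018))"
```

```text
[ 0.549  -0.0215  0.018 ]
```

C is 3–5 mm to the +x side. Backing off, shifting 4 mm, turning 1.5° and continuing.

Call:
jog_arm --steps '[[[0.7,0,0],[0,0,0.8]],[[0,0.4,0],[0,0,0.7]],[[-0.8,0,0],[0,0,0]],[[-1.1,0,0],[0,0,0]],[[-1.1,0,0],[0,0,0]],[[-1.1,0,0],[0,0,0]],[[-1.1,0,0],[0,0,0]],[[-1.1,0,0],[0,0,0]]]'

```text
t: 18.75
tool_pos: [0.5439, -0.0545, 0.1798]
tool_rot: [2.327, 2.106, -0.003]
contact_force: [-0.5, 0.1, -0.5]
opening: 0.0003
```

```bash
python3 plan.py .527 -.23 .18 84.2 1; python3 sc.py .545 -.07 s18; python3 -c "
from h import *
print(proj('scene',(.545,-.07,.018)).round())"
```

```text
t 18.75 p [ 0.5439 -0.0545  0.1798] F [-0.5  0.1 -0.5]
[[[-17.63, 0.07, 0.04], [0.05, 0.21, 0.1]]]
[258. 291.]
```

View pics/s18.png

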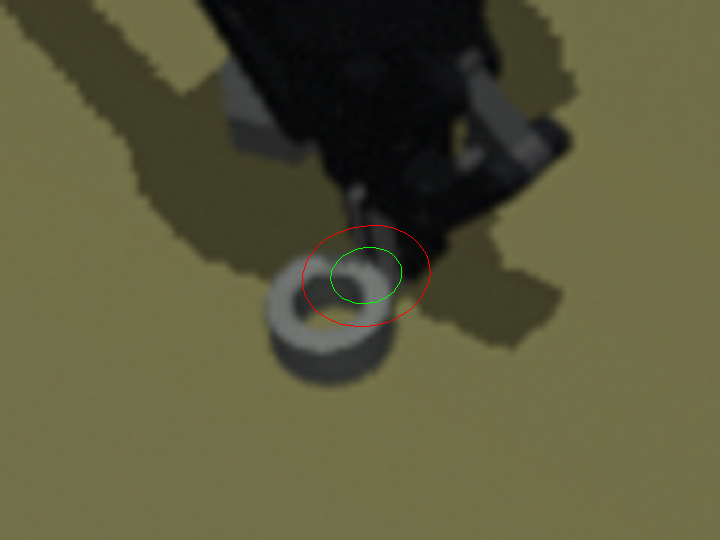

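```bash
python3 -c "
from h import *
print(w('scene',np.array((331,301))/6-.5+[198,246],.018))"
```

```text
[ 0.5427 -0.0827  0.018 ]
```

C is centred at (.542,-.083) and past the bolt. Continuing.

Call:
jog_arm --steps '[[[-1.1,0,0],[0,0,0]],[[-1.1,0,0],[0,0,0]],[[-1.1,0,0],[0,0,0]],[[-1.1,0,0],[0,0,0]],[[-1.1,0,0],[0,0,0]],[[-1.1,0,0],[0,0,0]],[[-1.1,0,0],[0,0,0]]]'

```text
t: 19.5
tool_pos: [0.535, -0.1389, 0.18]
tool_rot: [2.328, 2.105, -0.005]
contact_force: [-0.3, 0.9, -0.1]
opening: 0.0002
```

```bash
python3 plan.py .527 -.23 .18 84.2 1; python3 sc.py .534 -.16 s19; python3 -c "
from h import *
print(proj('scene',(.534,-.16,.018)).round())"
```

```text
t 19.5 p [ 0.535  -0.1389  0.18  ] F [-0.3  0.9 -0.1]
[[[-9.14, 0.11, 0.04], [0.02, 0.26, 0.04]]]
[218. 325.]
```

View pics/s19.png

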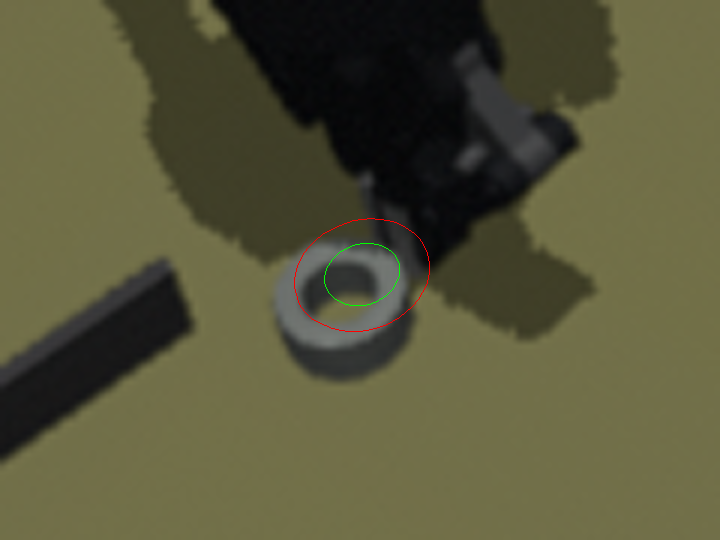

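C is near (.533,-.168) and will clear the left wall tip. Continuing.

Call:
jog_arm --steps '[[[-1.1,0,0],[0,0,0]],[[-1.1,0,0],[0,0,0]],[[-1.1,0,0],[0,0,0]],[[-1.1,0,0],[0,0,0]],[[-1.1,0,0],[0,0,0]]]'

```text
t: 20.05
tool_pos: [0.529, -0.1989, 0.1804]
tool_rot: [2.327, 2.105, -0.006]
contact_force: [0.6, 0.4, -0.1]
opening: -0.0002
```

```bash
python3 plan.py .527 -.23 .18 84.2 1; python3 sc.py .528 -.225 s20
```

```text
t 20.05 p [ 0.529  -0.1989  0.1804] F [ 0.6  0.4 -0.1]
[[[-3.12, 0.11, 0.05], [0.03, 0.32, 0.05]]]
```

View pics/s20.png

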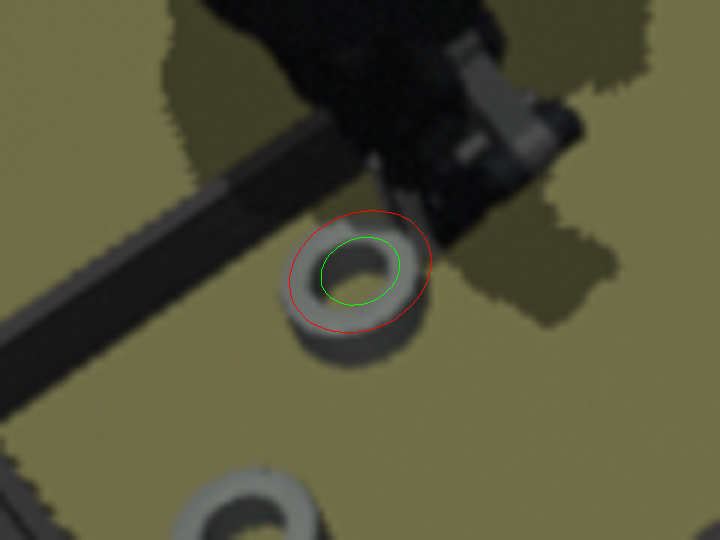

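Call:
jog_arm --steps '[[[-1.0,0,0],[0,0,0]],[[-1.0,0,0],[0,0,0]],[[-0.8,0,0],[0,0,0]],[[-0.6,0,0],[0,0,0]],[[-0.3,0,0],[0,0,0]],[[0.8,0,-0.2],[0,0,0]],[[1.5,0,-2],[0,0,0]],[[1.5,0,-4],[0,0,0]]]'

```text
t: 20.9
tool_pos: [0.5263, -0.2011, 0.2376]
tool_rot: [-2.33, -2.097, 0.014]
contact_force: [-0.0, -0.2, -0.1]
opening: -0.0
```

Call:
jog_arm --steps '[[[3,0,-3],[0,0,0]],[[4,0,-4],[0,0,0]],[[4.5,0,-4],[0,0,0]],[[4.5,0,-3],[0,0,0]],[[4.5,0,0],[0,0,0]],[[4.5,0,0],[0,0,0]],[[2,0,0],[0,0,0]],[[0,0,0],[0,0,0]]]'

```text
t: 21.7
tool_pos: [0.5535, 0.0642, 0.3761]
tool_rot: [2.325, 2.103, 0.007]
contact_force: [0.2, -1.1, -0.3]
opening: 0.0003
```

```bash
python3 - <<'E'
from h import *
print(ctrl.get_obs()["tool_pos"])
im=ctrl.get_image("top")[:,:,::-1];cv2.imwrite("pics/te.png",im)
cv2.imwrite("pics/tez.png",cv2.resize(im[180:320,430:560],None,fx=4,fy=4,interpolation=cv2.INTER_CUBIC))
cv2.imwrite("pics/se.png",ctrl.get_image("scene")[:,:,::-1])
E
```

```text
[0.5535 0.0642 0.3761]
```

View pics/te.png

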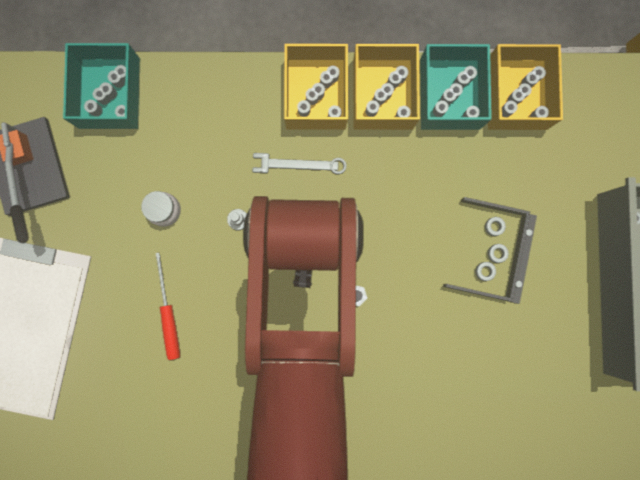

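View pics/tez.png

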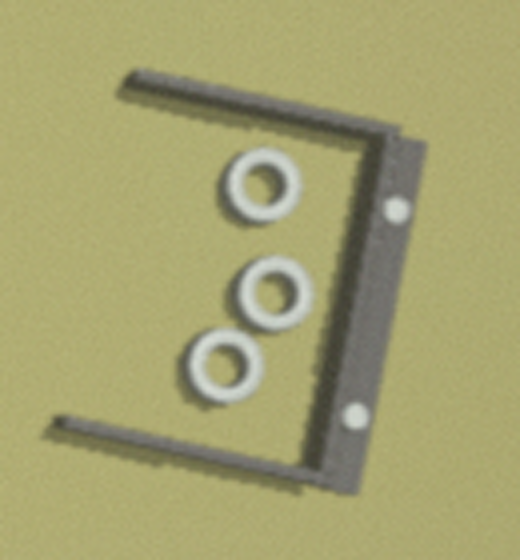

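View pics/se.png

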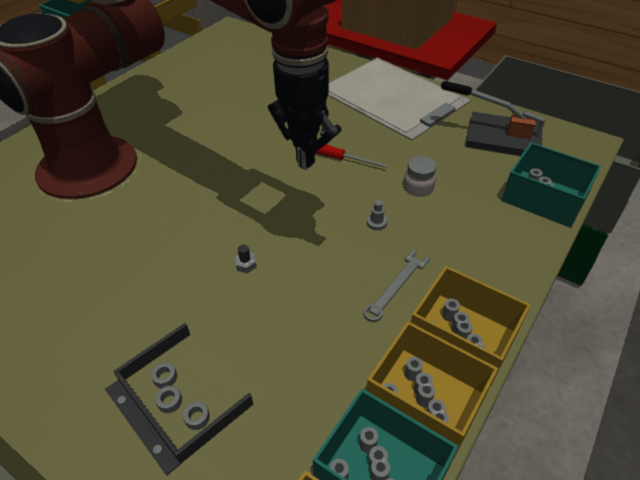

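The top view shows all three collars flat inside the frame at px (496,226), (498,253) and (486,271), well past the mouth line. In the scene view the bolt (245,258), shaft (377,214), wrench, screwdriver and jar are where they started. Handing in.

```bash
python3 - <<'E'
from h import *
a=cv2.imread("pics/scene0.png").astype(int);b=cv2.imread("pics/se.png").astype(int)
for n,(u,v) in dict(bolt=(245,258),shaft=(377,214),wrench=(397,285),jar=(420,176)).items():
    print(n,np.abs(a-b)[v-18:v+18,u-18:u+18].mean().round(2))
print(ctrl.finish_job())
E
```

```text
bolt 3.35
shaft 3.42
wrench 3.74
jar 3.35
the job is handed in; nothing more can be done
None
```

I swept all three collars into the catch frame with the fingers closed, and handed the job in at about 22 s of the 72 s allowed. The first two went in nearly straight. The third went round the bolt in two legs and needed two small re-centrings.

- **Collars:** the last top and scene pictures show all three lying flat inside the walls and well past the mouth line. Two of them sit close together, almost touching. I judged this by eye from the pictures and did not compute final coordinates.
- **Other things on the bench:** before-and-after crops of the bolt, shaft, wrench and jar show only a small, even difference (3.4–3.7 grey levels), which looks like image noise, so I take them as unmoved. I checked the screwdriver only by eye, in the pictures.
- **Forces:** they stayed within about 6 N in all readings I took. The arm was raised clear at hand-in, touching nothing.
- **Disagreement:** the scene and top cameras disagreed by about 2–4 mm in x, which the margins covered. No checks failed.

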